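Close and seal two sample cups in the bench press

TASK

Seal the two steel sample cups standing in the bench press's sliding carriage: first press each lid straight down until it is fully home on its cup, then push the carriage along its guide to the end stop so both cups stand under the ram. Pull the press's sprung lever down to the bottom of its stroke, hold it there a moment, then ease it back up slowly to its rest under control (never let it spring back), and let go. Leave the other things on the bench undisturbed.

Things in the scene. Friction and masses are not known exactly. Their poses are not given: they have to be found in the camera images.
- press: grey hand press with blue head, fixed to the bench. Origin: underside of base, on the bench. x points from its front to its back, y along the carriage guide to the end stop, z up. Base 30 mm thick, x -80 to 120, y -210 to 190 mm. Head x -52 to 112, y 55 to 125, z 155 to 240 mm, on a column at x 65 to 115, y 45 to 135.
- ram_foot (a point): centre of the underside of the ram's steel foot, 50 mm (press x) by 104 mm (press y), under the head; at z 120 mm with the lever at rest, comes down 32 mm with the lever, to just above closed lids.
- carriage (a joint): travel of the aluminium carriage (84 x 130 x 15 mm, its underside at z 32 mm) along the press's +y: 0 = fully out, 0.17 m = at the end stop, cups under the ram. Stays where left, about 3 N of friction. It starts 0 to 20 mm from fully out.
- push_tab (a point): point in the middle of the outer (-y) face of the carriage's upright black push tab, 55 mm wide along press x, 8 mm thick, its top edge at z 87 mm and lower edge at z 32 mm; this point is at z 77 mm. The space on its -y side is free. Axes as the press's.
- lid_a (a joint): how far the lid of the cup nearer the ram has gone down: 0.010 m = fully home; smaller values = that much proud (starts 0.001 to 0.006). Stiff friction fit: about 6 N to move, then a hard stop; stays where left.
- lid_b (a joint): the same for the lid of the cup farther from the ram (nearer the push tab).
- lid_a_top (a point): centre of the flat top of the lid of the cup nearer the ram: steel disc 44 mm across, 5 thick; a black rubber plug below it shows while the lid is proud. Cup: steel, 40 mm across, 35 high, fixed in the carriage. The top is at z 87 mm when fully home, up to 9 mm higher at the start. Axes as the press's.
- lid_b_top (a point): the same for the cup farther from the ram; the two lid centres are 58 mm apart along press y.
- lever (a joint): lever angle: 0 = at rest, grip up, 45 degrees above level; 0.87 rad = bottom stop, about 5 degrees below level. Sprung back towards 0: about 3 N at the grip at the start, 11 N at the bottom; it stays pressed against the rest stop at 0. If released well down its stroke it snaps back.
- lever_pivot (a point): point on the lever's horizontal turning axis (along press y), z 200 mm, on the head's +y side; axes as the press's. The grip swings about it at 150 mm radius, towards the press's front (-x) and down.
- lever_grip (a point): middle of the free part of the lever's black round grip bar, 18 mm diameter, 105 mm long along press y; the lever's 12 mm rod joins the bar 60 mm to the -y side of this point. It lies 60 mm to the +y side of point lever_pivot; z 306 mm at rest, 187 mm at the bottom. Its axes turn with the lever and match the press's at rest.
- dish_1: empty glass dish, 72 mm across, 18 high; origin centre of underside; bystander, leave alone
- dish_2: empty glass dish, 64 mm across, 18 high; origin centre of underside; bystander, leave alone
- spare_cup: finished steel sample cup, 44 mm across, 40 high, standing loose on the bench; origin centre of underside; bystander, leave alone
- amber_jar: amber glass jar, 56 mm across, 75 high; origin centre of underside; bystander, leave alone
- wash_bottle: white plastic bottle, 60 mm across, 140 high; origin centre of underside; bystander, leave alone
- spatula: lab spatula, 160 mm long, lying along its x; origin on its underside; bystander, leave alone
- beaker: glass beaker, 60 mm across, 75 high; origin centre of underside; bystander, leave alone

How it is judged (in metres and radians):
On the way, in this order (a step that is already met when the one before it is completed fails the run):
1. both lids pressed home while the carriage is still out (within 60 mm of fully out) (value of joint each of lid_a, lid_b above 0.0082 m and value of joint carriage below 0.06 m), for 0.2 s.
2. carriage pushed to the end stop (within 8 mm), lids home (value of joint each of lid_a, lid_b above 0.0082 m and value of joint carriage above 0.162 m), for 0.2 s.
3. lever pulled to the bottom of its stroke (within 0.08 rad) and held there 0.2 s, carriage at the end stop (value of joint lever above 0.79 rad and value of joint carriage above 0.162 m), for 0.2 s.
At the end, for the whole second after the job is handed in: Both lids home (within 1.8 mm of the stop), carriage within 8 mm of its end stop, lever back at its rest (within 0.05 rad) and still (all of step 2 and value of joint lever below 0.05 rad and velocity of joint lever between -0.1 and 0.1 rad/s); the robot touches nothing.
It fails at once if the lever springs back: it returns faster than 1.5 rad/s (velocity of joint lever below -1.5 rad/s).
It fails at once if a bystander moved more than 30 mm (distance of any of dish_1, dish_2, spare_cup, amber_jar, wash_bottle, spatula, beaker from where it was at the start of the episode above 0.03 m).
It fails at once if a bystander tipped over (angle between any of dish_1, dish_2, spare_cup, amber_jar, wash_bottle, spatula, beaker's own z axis and vertical above 0.5 rad).
It also fails if it takes over 72 s, if anything falls off the work surface, if the arm or the gripper's body presses on something with over 40 N, if the wrist force passes 120 N, or if a joint passes its speed limit or range.

ROBOT

A 6-joint arm with a two-finger parallel gripper is mounted at the origin on the work surface. World frame = base frame: x ahead of the robot, y to its left, z up, the work surface at z = 0. Lengths are in m, angles in degrees, forces in N, time in s.
With the tool pointing down it reaches from about 0.275 to 1 m from the base axis. Payload 8.4 kg.
Tool frame: the origin (TCP) lies midway between the tips of the shut fingers; the grasp point (between the pads) lies 19 mm behind it; z points along the fingers, y is the line along which they close (so a half turn about z gives the same grasp; the last joint's range is limited). The gripper opens to 85 mm and grips with 20 to 120 N. Pads are 22 mm wide; open, the fingers measure 114 mm over their backs; the gripper's body (76 mm by 85 mm) begins 54 mm behind the grasp point. The pads swing forward as they close: fully open they stand 13 mm farther back than shut.
Start: joints at [64.549, 20.225, 93.587, -0, 66.188, -0.138], TCP at [0.267, 0.565, 0.231] pointing down, gripper open.
Joint ranges: [-150.9, 150.9], [-52.94, 120.26], [3.33, 152.33], [-74.26, 254.26], [0, 154.13], [-172.89, 172.89]. Speed limits (degrees/s): [127.2, 127.2, 159.86, 180, 180, 180].

INTERFACE

Orientations are given as [roll, pitch, yaw] about the fixed x, y, z axes, in that order (R = Rz(yaw) Ry(pitch) Rx(roll)).
In Python, from bench import arm gives the robot as it stands. The module is installed in compiled form; this text tells all that it offers.
- The arm moves only by the shell command python3 -m jog 'ROWS' [OPENING]. ROWS is JSON, a list of rows, each an object of numbers: "dx", "dy", "dz": the shift along the world's x, y, z in units of 30 mm (1.0 is 30 mm); "roll": the turn about the world's z in units of 6 degrees (1.0 is 6 degrees). In form: [{"dx": .., "dy": .., "dz": .., "roll": ..}, ...]. A call has 1 to 8 rows; each row is the pose to reach, as a shift and turn from the pose commanded when the call began; what a row does not reach only later rows make up. A row lasts 1/10 s, in which the tool goes at most 50 mm and 8.59 degrees, less where a joint would pass 70% of its speed; a pose out of reach is approached as far as the arm can. A call with a gripper value outside its range is refused whole. OPENING is the opening, from -1 (shut) to 1 (fully open), set as the call begins (- or left out, the last holds). The fingers move at their own pace and stop on an object; the grip force is fixed at half the most. Time passes only in rows, so rows that repeat a pose let the fingers close. It gives the time, the measured TCP pose, the force, the opening and the grip force at its end, in the units of the state.
- arm.get_obs(): the state, without advancing time (a new reading comes with each control period).
- arm.read_camera(name): name is "scene" or "top" or "wrist"; returns a dict with "frame" (400x640x3 uint8, blue, green, red), "K" (3x3 intrinsics, pixels), "R" (3x3) and "t" (3): a world point X has camera coordinates R X + t; the wrist camera has in their place "T_tool_cam" (4x4, takes a point from camera to tool coordinates, whose origin is the TCP and whose axes are the flange's). Camera axes: x right, y down, z forward; pixel columns grow to the right and rows downward; lengths in m; the calibration is good to about 2 mm. A picture is of the moment at which its call begins: read the wrist's pose just before it. There is no depth.
- arm.hand_in(): hands the job in; it is judged then, once.
The state is a dict: "time": time; "joints": joint angles; "qd": joint speeds; "joint_efforts": joint torques, N m; "position": TCP position; "eef_rot": TCP orientation; "contact_force": force on the tool from outside, world axes, zero at the start; "wrist_torque": the same for the moment, N m; "gripper_width": finger opening in m; "gripper_force": force on a finger pad.
Only numpy, scipy, OpenCV 4.12 (cv2) and the standard library are available. Lean on these libraries where they do the work, as an engineer would, in place of code of your own. Each camera call takes 0.05 s, during which the arm holds its last target. There are 200 camera calls.

## Working session

There is one attempt and no reset: what is moved stays moved. The work goes in short steps, Python scripts to look and compute and a shell command to move; the robot and the scene stay as the last step left them, time stands still between calls to the robot, and variables do not carry over. Pictures are saved under pics/ and viewed, at most 10 in all, crops included, and the job is handed in when it is done.

```bash
mkdir -p pics; cat > h.py <<'E'
import numpy as np, cv2
from bench import arm
def snap(n,f):
    c=arm.read_camera(n); cv2.imwrite('pics/'+f,c['frame']); return c
def ray(c,u,v):
    d=np.linalg.inv(c['K'])@[u,v,1.]; R=np.array(c['R']);t=np.array(c['t'])
    return -R.T@t, R.T@d
def onz(c,u,v,z):
    o,d=ray(c,u,v); return o+d*(z-o[2])/d[2]
def proj(c,X):
    p=np.array(c['K'])@(np.array(c['R'])@np.array(X)+np.array(c['t'])); return p[:2]/p[2]
E
python3 - <<'E'
from h import *
import pickle
o=arm.get_obs(); print(o)
d={n:snap(n,n+'0.png') for n in('scene','top')}
pickle.dump(d,open('d.pkl','wb'))
for n in d: print(n,-np.array(d[n]['R']).T@d[n]['t'],d[n]['K'][0])
E
```

```text
{'time': 0.0, 'joints': array([ 6.45527445e+01,  2.02630974e+01,  9.36284742e+01, -2.89506588e-04,
        6.61880235e+01, -1.36676038e-01]), 'qd': array([ 0.05418028,  0.10928398, -0.06431237,  0.04311446, -0.04277449,
        0.07976576]), 'joint_efforts': array([-2.67059058e-04, -6.05249262e+01, -3.42072558e+01,  1.66301502e-04,
        9.54309973e-03,  5.34211915e-05]), 'position': array([0.26699379, 0.5645801 , 0.23055952]), 'eef_rot': array([-1.79920405e+02,  7.48295082e-05,  1.54689538e+02]), 'contact_force': array([-0.28302788,  0.27307134, -0.34756354]), 'wrist_torque': array([0.01682645, 0.02906146, 0.00646992]), 'gripper_force': 0.0, 'gripper_width': 0.08560562449726816}
scene [ 0.83005529 -0.44637164  0.99608484] [449.43201098   0.         317.24522344]
top [0.32505844 0.03798285 1.22194936] [507.26752426   0.         311.35547973]
```

View pics/top0.png

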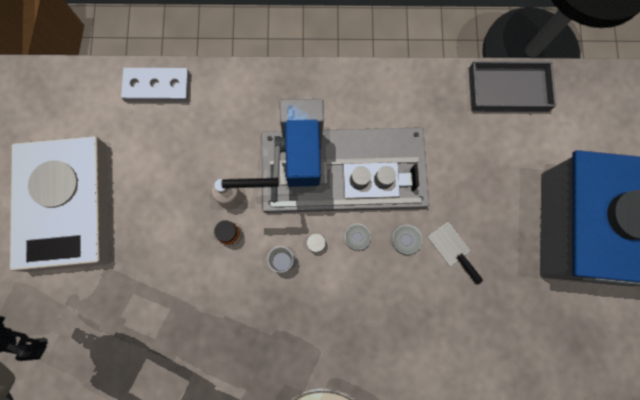

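View pics/scene0.png

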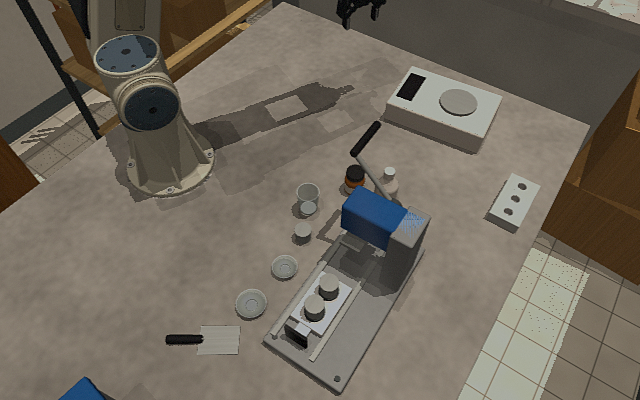

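The top view shows the press near px (345,170), roughly aligned with the world. The lids are at (361,177) and (386,177), the tab at (413,177), and the grip bar spans about (222–278,183). Next I'll enlarge the crops.

```bash
python3 - <<'E'
from h import *
a=cv2.imread('pics/top0.png')[85:255,210:440]; b=cv2.imread('pics/scene0.png')[115:395,230:440]
cv2.imwrite('pics/ta.png',cv2.resize(a,None,fx=3.4,fy=3.4,interpolation=2)); cv2.imwrite('pics/sa.png',cv2.resize(b,None,fx=2.14,fy=2.14,interpolation=2))
E
```

```text
(no output)
```

View pics/ta.png

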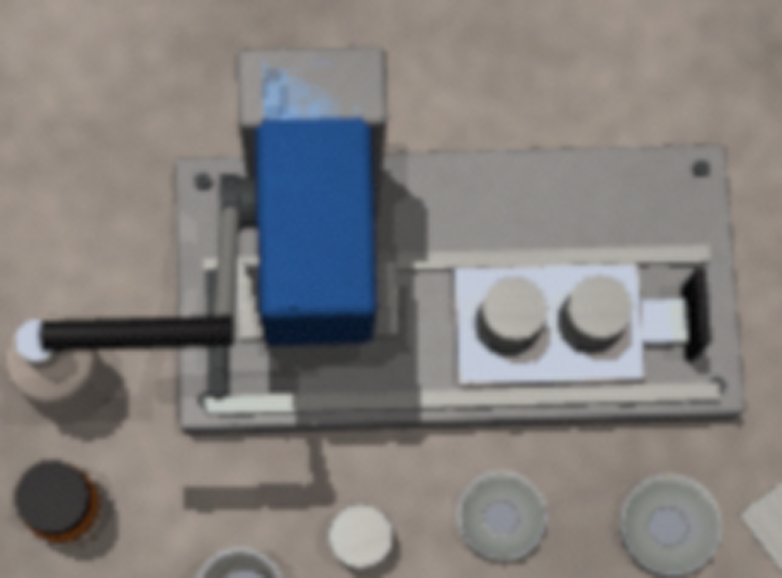

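View pics/sa.png

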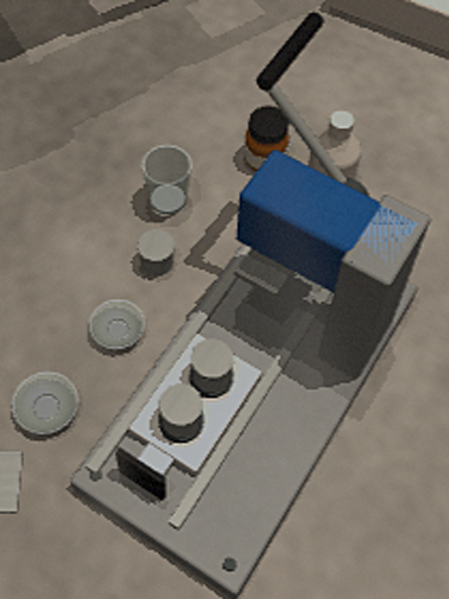

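```bash
cat > m.py <<'E'
from h import *
import pickle
d=pickle.load(open('d.pkl','rb'));T,S=d['top'],d['scene']
t=lambda u,v:(210+(u+.5)/3.4-.5,85+(v+.5)/3.4-.5); s=lambda u,v:(230+(u+.5)/2.14-.5,115+(v+.5)/2.14-.5)
def tri(a,b):
    o1,d1=ray(T,*t(*a));o2,d2=ray(S,*s(*b)); M=np.stack([d1,-d2],1); k=np.linalg.lstsq(M,o2-o1,rcond=None)[0]
    p,q=o1+d1*k[0],o2+d2*k[1]; return (p+q)/2,np.linalg.norm(p-q)
E
python3 - <<'E'
from m import *
np.set_printoptions(precision=4,suppress=True)
C=[onz(T,*t(*p),.03)[:2] for p in((178,160),(727,147),(741,415),(182,428))]
P=[(.12,.19),(.12,-.21),(-.08,-.21),(-.08,.19)]
P=np.array(P);C=np.array(C);Pc=P-P.mean(0);Cc=C-C.mean(0)
y=np.arctan2((Pc[:,0]*Cc[:,1]-Pc[:,1]*Cc[:,0]).sum(),(Pc*Cc).sum());R=np.array([[np.cos(y),-np.sin(y)],[np.sin(y),np.cos(y)]])
o=C.mean(0)-R@P.mean(0);print('press',o,np.degrees(y),'res',C-(P@R.T+o))
def pr(n,X): print(n,X,'press',R.T@(X[:2]-o))
for n,a,b in(('A',(514,308),(212,360)),('B',(599,307),(181,406)),('grip+yend',(42,333),(318,18)),('grip-yend',(232,329),(265,80))):
    X,e=tri(a,b);pr(n+' err %.4f'%e,X)
for n,a in(('A',(514,308)),('B',(599,307))): pr(n+' z.091',onz(T,*t(*a),.091))
for a in((700,275),(697,360)): pr('tab top outer',onz(T,*t(*a),.087))
for a in((42,333),(232,329)): pr('grip z.306',onz(T,*t(*a),.306))
pr('scene A',onz(S,*s(212,360),.091));pr('scene B',onz(S,*s(181,406),.091))
for a in((118,443),(165,473)): pr('tab top outer S',onz(S,*s(*a),.087))
E
```

```text
press [ 0.6183 -0.045 ] 1.48774466434257 res [[-0.0019 -0.0014]
 [-0.0008  0.0002]
 [ 0.0012  0.0039]
 [ 0.0014 -0.0027]]
A err 0.0004 [ 0.6076 -0.0877  0.089 ] press [-0.0119 -0.0425]
B err 0.0010 [ 0.6093 -0.1457  0.0862] press [-0.0116 -0.1004]
grip+yend err 0.0010 [0.5389 0.1938 0.3064] press [-0.0732  0.2408]
grip-yend err 0.0018 [0.5408 0.0906 0.3101] press [-0.074   0.1376]
A z.091 [ 0.6069 -0.0877  0.091 ] press [-0.0125 -0.0424]
B z.091 [ 0.6078 -0.1452  0.091 ] press [-0.0131 -0.0999]
tab top outer [ 0.6314 -0.2154  0.087 ] press [ 0.0087 -0.1707]
tab top outer [ 0.5722 -0.2111  0.087 ] press [-0.0505 -0.1648]
grip z.306 [0.5386 0.1935 0.306 ] press [-0.0736  0.2405]
grip z.306 [0.5411 0.0903 0.306 ] press [-0.0737  0.1372]
scene A [ 0.6082 -0.0884  0.091 ] press [-0.0112 -0.0431]
scene B [ 0.6108 -0.1469  0.091 ] press [-0.0101 -0.1017]
tab top outer S [ 0.5816 -0.2117  0.087 ] press [-0.0411 -0.1657]
tab top outer S [ 0.6363 -0.2094  0.087 ] press [ 0.0137 -0.1648]
```

```bash
R='x'; python3 -m jog '[{"dz":1.5,"roll":-1.3},{"dz":3,"roll":-2.6},{"dz":4.5,"roll":-3.9},{"dz":5.5,"roll":-5.2,"dx":0.5},{"dz":5.5,"dx":1.5,"dy":-1,"roll":-6.5},{"dz":5.5,"dx":2.5,"dy":-2,"roll":-7.8},{"dz":5.5,"dx":3.5,"dy":-3,"roll":-9.1},{"dz":5.5,"dx":4.5,"dy":-4,"roll":-10.5}]' -1
```

```text
invalid input at $[0]: expected keys dx, dy, dz, roll
```

All four keys are required in every row.

```bash
python3 -m jog '[{"dx":0,"dy":0,"dz":1.5,"roll":-1.3},{"dx":0,"dy":0,"dz":3,"roll":-2.6},{"dx":0,"dy":0,"dz":4.5,"roll":-3.9},{"dx":0.5,"dy":0,"dz":5.5,"roll":-5.2},{"dx":1.5,"dy":-1,"dz":5.5,"roll":-6.5},{"dx":2.5,"dy":-2,"dz":5.5,"roll":-7.8},{"dx":3.5,"dy":-3,"dz":5.5,"roll":-9.1},{"dx":4.5,"dy":-4,"dz":5.5,"roll":-10.5}]' -1
```

```text
time: 0.9
position: [0.403, 0.4437, 0.396]
eef_rot: [-180.0, 0.0, 91.4]
contact_force: [0.5, 0.4, 0.3]
gripper_width: -0.0001
gripper_force: 0.0
```

```bash
python3 -m jog '[{"dx":0.5,"dy":-1.5,"dz":0,"roll":0},{"dx":1,"dy":-3,"dz":0,"roll":0},{"dx":1.5,"dy":-4.5,"dz":0,"roll":0},{"dx":2,"dy":-6,"dz":0,"roll":0},{"dx":2.5,"dy":-7.5,"dz":0,"roll":0},{"dx":3,"dy":-9,"dz":0,"roll":0},{"dx":3.5,"dy":-10.5,"dz":0,"roll":0},{"dx":4,"dy":-12,"dz":0,"roll":0}]'
python3 -m jog '[{"dx":0.7,"dy":-1.4,"dz":0,"roll":0},{"dx":1.4,"dy":-2.8,"dz":0,"roll":0},{"dx":2.1,"dy":-4.2,"dz":0,"roll":0},{"dx":2.8,"dy":-5.7,"dz":0,"roll":0},{"dx":2.83,"dy":-5.73,"dz":0,"roll":0},{"dx":2.83,"dy":-5.73,"dz":0,"roll":0}]'
```

```text
time: 1.7
position: [0.5223, 0.0831, 0.3961]
eef_rot: [-180.0, -0.0, 91.7]
contact_force: [0.7, -0.1, -0.0]
gripper_width: 0.0
gripper_force: 0.0
time: 2.3
position: [0.6071, -0.088, 0.3953]
eef_rot: [-179.9, -0.0, 91.6]
contact_force: [-0.6, 0.5, 1.1]
gripper_width: 0.0002
gripper_force: 0.0
```

```bash
python3 -m jog '[{"dx":0,"dy":0,"dz":-1.5,"roll":0},{"dx":0,"dy":0,"dz":-3,"roll":0},{"dx":0,"dy":0,"dz":-4.5,"roll":0},{"dx":0,"dy":0,"dz":-6,"roll":0},{"dx":0,"dy":0,"dz":-7.5,"roll":0},{"dx":0,"dy":0,"dz":-8.8,"roll":0},{"dx":0,"dy":0,"dz":-9.35,"roll":0},{"dx":0,"dy":0,"dz":-9.35,"roll":0}]'
python3 -m jog '[{"dx":0,"dy":0,"dz":-0.2,"roll":0},{"dx":0,"dy":0,"dz":-0.4,"roll":0},{"dx":0,"dy":0,"dz":-0.55,"roll":0},{"dx":0,"dy":0,"dz":-0.65,"roll":0},{"dx":0,"dy":0,"dz":-0.75,"roll":0},{"dx":0,"dy":0,"dz":-0.85,"roll":0},{"dx":0,"dy":0,"dz":-0.93,"roll":0},{"dx":0,"dy":0,"dz":-0.93,"roll":0}]'
```

```text
time: 3.1
position: [0.6046, -0.0852, 0.1131]
eef_rot: [-179.7, -0.1, 91.8]
contact_force: [-0.4, -0.3, 0.6]
gripper_width: 0.0001
gripper_force: 0.0
time: 3.9
position: [0.6074, -0.0869, 0.0882]
eef_rot: [180.0, -0.0, 91.7]
contact_force: [-0.6, 0.5, 2.0]
gripper_width: -0.0004
gripper_force: 1.0
```

```bash
python3 -m jog '[{"dx":0,"dy":0,"dz":-0.05,"roll":0},{"dx":0,"dy":0,"dz":-0.1,"roll":0},{"dx":0,"dy":0,"dz":-0.1,"roll":0},{"dx":0,"dy":0,"dz":-0.1,"roll":0}]'
```

```text
time: 4.3
position: [0.6075, -0.0869, 0.0869]
eef_rot: [179.9, 0.0, 91.7]
contact_force: [-6.2, 1.6, 20.3]
gripper_width: 0.0002
gripper_force: 9.7
```

```bash
python3 -m jog '[{"dx":0,"dy":0,"dz":-0.04,"roll":0},{"dx":0,"dy":0,"dz":-0.04,"roll":0},{"dx":0,"dy":0,"dz":-0.04,"roll":0}]'
python3 -m jog '[{"dx":0,"dy":0,"dz":0.5,"roll":0},{"dx":0,"dy":0,"dz":1,"roll":0},{"dx":0.05,"dy":-1,"dz":1,"roll":0},{"dx":0.05,"dy":-1.95,"dz":1,"roll":0},{"dx":0.05,"dy":-1.95,"dz":0.9,"roll":0},{"dx":0.05,"dy":-1.95,"dz":0.7,"roll":0},{"dx":0.05,"dy":-1.95,"dz":0.5,"roll":0},{"dx":0.05,"dy":-1.95,"dz":0.4,"roll":0}]'
python3 -m jog '[{"dx":0,"dy":0,"dz":-0.1,"roll":0},{"dx":0,"dy":0,"dz":-0.2,"roll":0},{"dx":0,"dy":0,"dz":-0.3,"roll":0},{"dx":0,"dy":0,"dz":-0.4,"roll":0},{"dx":0,"dy":0,"dz":-0.4,"roll":0},{"dx":0,"dy":0,"dz":-0.4,"roll":0}]'
```

```text
time: 4.6
position: [0.6076, -0.087, 0.0868]
eef_rot: [179.9, 0.0, 91.7]
contact_force: [-10.2, 1.8, 30.3]
gripper_width: 0.0
gripper_force: 15.0
time: 5.4
position: [0.6081, -0.1444, 0.0947]
eef_rot: [-179.9, -0.0, 91.7]
contact_force: [-0.1, 0.1, -0.4]
gripper_width: -0.0002
gripper_force: 0.0
time: 6.0
position: [0.6086, -0.1451, 0.0868]
eef_rot: [180.0, 0.0, 91.7]
contact_force: [-11.7, 1.3, 31.2]
gripper_width: -0.0001
gripper_force: 15.6
```

```bash
python3 -m jog '[{"dx":0,"dy":0,"dz":0.5,"roll":0},{"dx":0,"dy":0,"dz":1.2,"roll":0},{"dx":-0.05,"dy":-1.2,"dz":1.2,"roll":0},{"dx":-0.1,"dy":-2.5,"dz":1.2,"roll":0},{"dx":-0.1,"dy":-3.5,"dz":1.2,"roll":0},{"dx":-0.1,"dy":-3.5,"dz":0.4,"roll":0},{"dx":-0.1,"dy":-3.5,"dz":-0.5,"roll":0},{"dx":-0.1,"dy":-3.5,"dz":-0.6,"roll":0}]'
python3 - <<'E'
from h import *
c=snap('scene','s1.png')
cv2.imwrite('pics/s1c.png',cv2.resize(c['frame'][195:395,230:440],None,fx=2.8,fy=2.8,interpolation=2))
print(arm.get_obs()['position'])
E
```

```text
time: 6.8
position: [0.6036, -0.2496, 0.0627]
eef_rot: [-179.7, -0.1, 91.7]
contact_force: [-0.4, 0.8, 0.5]
gripper_width: -0.0001
gripper_force: 0.0
[ 0.60430118 -0.24963195  0.06375673]
```

View pics/s1c.png

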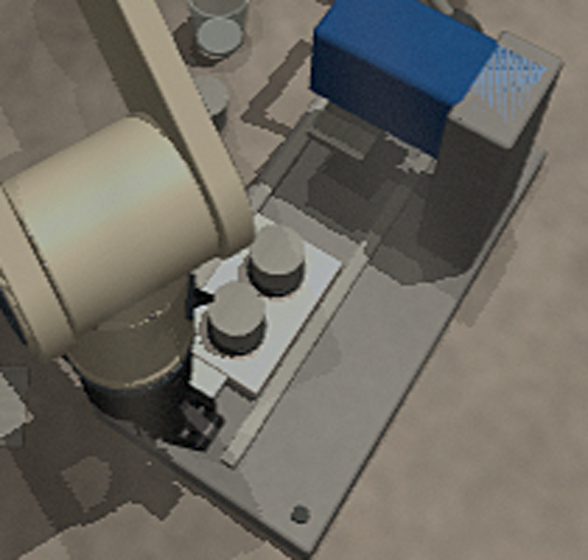

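Both lids sit flush with no black showing. The shut fingers are just behind the tab, at about crop px (200,425). Next is the carriage push.

```bash
python3 -m jog '[{"dx":0,"dy":0.5,"dz":0,"roll":0},{"dx":-0.02,"dy":0.9,"dz":0,"roll":0},{"dx":-0.04,"dy":1.4,"dz":0,"roll":0},{"dx":-0.05,"dy":1.9,"dz":0,"roll":0},{"dx":-0.06,"dy":2.4,"dz":0,"roll":0},{"dx":-0.07,"dy":2.9,"dz":0,"roll":0},{"dx":-0.09,"dy":3.4,"dz":0,"roll":0},{"dx":-0.1,"dy":3.9,"dz":0,"roll":0}]'
python3 -m jog '[{"dx":-0.01,"dy":0.5,"dz":0,"roll":0},{"dx":-0.02,"dy":0.9,"dz":0,"roll":0},{"dx":-0.03,"dy":1.3,"dz":0,"roll":0},{"dx":-0.04,"dy":1.6,"dz":0,"roll":0},{"dx":-0.05,"dy":1.8,"dz":0,"roll":0},{"dx":-0.05,"dy":2,"dz":0,"roll":0},{"dx":-0.06,"dy":2.1,"dz":0,"roll":0},{"dx":-0.06,"dy":2.1,"dz":0,"roll":0}]'
```

```text
time: 7.65
position: [0.6027, -0.1321, 0.0659]
eef_rot: [180.0, 0.0, 91.7]
contact_force: [1.3, -4.7, 3.1]
gripper_width: 0.0001
gripper_force: 1.9
time: 8.45
position: [0.6006, -0.0699, 0.0654]
eef_rot: [-180.0, -0.0, 91.7]
contact_force: [-0.0, -0.0, -0.1]
gripper_width: 0.0001
gripper_force: 0.0
```

```bash
python3 -m jog '[{"dx":0,"dy":0.1,"dz":0,"roll":0},{"dx":0,"dy":0.2,"dz":0,"roll":0},{"dx":0,"dy":0.2,"dz":0,"roll":0}]'; python3 -m jog '[{"dx":0,"dy":0.07,"dz":0,"roll":0},{"dx":0,"dy":0.13,"dz":0,"roll":0},{"dx":0,"dy":0.13,"dz":0,"roll":0}]'
```

```text
time: 8.75
position: [0.6007, -0.069, 0.0656]
eef_rot: [-180.0, 0.4, 91.8]
contact_force: [-1.4, -27.8, -1.5]
gripper_width: -0.0001
gripper_force: 13.7
time: 9.05
position: [0.6007, -0.0688, 0.0657]
eef_rot: [-180.0, 0.6, 91.8]
contact_force: [-2.9, -47.6, -2.4]
gripper_width: -0.0001
gripper_force: 24.1
```

```bash
python3 -m jog '[{"dx":0,"dy":-1,"dz":0,"roll":0},{"dx":0,"dy":-1.8,"dz":0.5,"roll":0},{"dx":0,"dy":-1.8,"dz":2,"roll":0},{"dx":0,"dy":-1.8,"dz":3.5,"roll":0},{"dx":0,"dy":-1.8,"dz":5,"roll":0},{"dx":0,"dy":-1.8,"dz":6.5,"roll":0},{"dx":0,"dy":-1.8,"dz":8,"roll":0},{"dx":0,"dy":-1.8,"dz":9.5,"roll":0}]'
python3 -m jog '[{"dx":-0.4,"dy":0.5,"dz":1.2,"roll":0},{"dx":-0.8,"dy":2,"dz":1.7,"roll":0},{"dx":-1.2,"dy":3.5,"dz":1.7,"roll":0},{"dx":-1.6,"dy":5,"dz":1.7,"roll":0},{"dx":-2,"dy":6.5,"dz":1.7,"roll":0},{"dx":-2,"dy":7.8,"dz":1.7,"roll":0},{"dx":-2,"dy":8.5,"dz":1.7,"roll":0},{"dx":-2,"dy":8.5,"dz":1.7,"roll":0}]' 0
python3 - <<'E'
from h import *
c=snap('scene','s2.png'); w=arm.read_camera('wrist'); print(arm.get_obs()['position'],w['T_tool_cam'])
b=np.hstack([cv2.resize(c['frame'][60:360,220:440],(400,545)),cv2.resize(w['frame'],(400,250)) if 0 else cv2.copyMakeBorder(cv2.resize(w['frame'],(400,250)),0,295,0,0,0)])
cv2.imwrite('pics/s2c.png',b)
E
```

```text
time: 9.85
position: [0.6004, -0.1143, 0.3525]
eef_rot: [-180.0, -0.0, 91.7]
contact_force: [0.0, -0.3, 0.1]
gripper_width: -0.0
gripper_force: 0.0
time: 10.65
position: [0.5403, 0.1431, 0.4014]
eef_rot: [-180.0, -0.1, 91.9]
contact_force: [0.1, 0.4, -0.5]
gripper_width: 0.0432
gripper_force: 0.0
[0.54060496 0.14052315 0.40140643] [[ 1.32079366e-04 -9.53589435e-01 -3.01109900e-01  7.69213013e-02]
 [ 9.99999837e-01 -4.11629046e-05  5.69001071e-04  2.78544419e-04]
 [-5.54987968e-04 -3.01109926e-01  9.53589275e-01 -1.41772438e-01]
 [ 0.00000000e+00  0.00000000e+00  0.00000000e+00  1.00000000e+00]]
```

View pics/s2c.png

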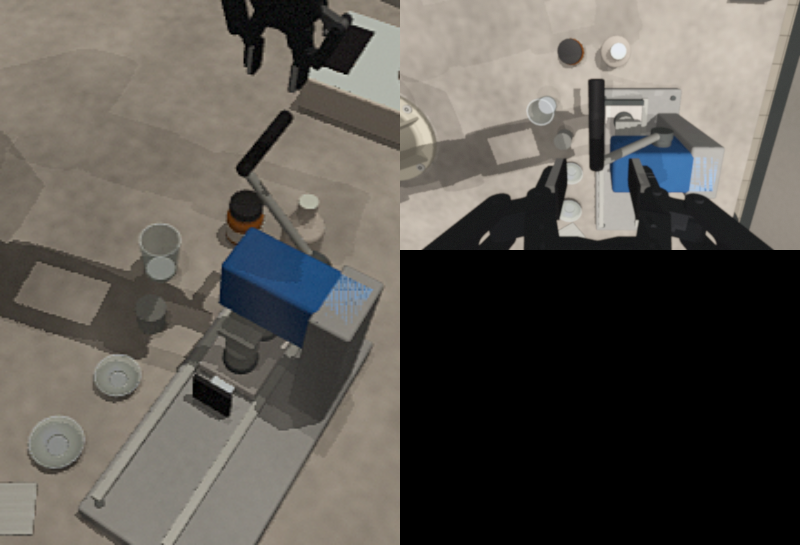

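The carriage is under the ram, with the tab at about crop px (212,395). In the wrist view the grip bar at (597,125) is centred between the fingers. Now I'll descend, grip it, and work out the arc.

```bash
python3 -m jog '[{"dx":0,"dy":0,"dz":-1,"roll":0},{"dx":0,"dy":0,"dz":-2,"roll":0},{"dx":0,"dy":0,"dz":-3,"roll":0},{"dx":0,"dy":0,"dz":-3.6,"roll":0},{"dx":0,"dy":0,"dz":-3.8,"roll":0},{"dx":0,"dy":0,"dz":-3.8,"roll":0},{"dx":0,"dy":0,"dz":-3.8,"roll":0}]'
python3 - <<'E'
from h import *
import pickle
S=pickle.load(open('d.pkl','rb'))['scene']
for a in((192,375),(233,392)): print(onz(S,220+a[0]/1.818,60+a[1]/1.818,.087))
for k in range(0,51,5):
    t=np.radians(45-k); print(k,np.round([-5*(np.cos(t)-.7071),5*(np.sin(t)-.7071)],2))
E
python3 -m jog '[{"dx":0,"dy":0,"dz":0,"roll":0},{"dx":0,"dy":0,"dz":0,"roll":0},{"dx":0,"dy":0,"dz":0,"roll":0},{"dx":0,"dy":0,"dz":0,"roll":0},{"dx":0,"dy":0,"dz":0,"roll":0}]' -1
```

```text
time: 11.45
position: [0.5415, 0.14, 0.2888]
eef_rot: [179.9, -0.0, 91.6]
contact_force: [0.4, -0.4, 0.4]
gripper_width: 0.0423
gripper_force: 0.0
[ 0.57849988 -0.05730824  0.087     ]
[ 0.63244581 -0.04760317  0.087     ]
0 [-0.  0.]
5 [-0.29 -0.32]
10 [-0.56 -0.67]
15 [-0.79 -1.04]
20 [-1.   -1.42]
25 [-1.16 -1.83]
30 [-1.29 -2.24]
35 [-1.39 -2.67]
40 [-1.45 -3.1 ]
45 [-1.46 -3.54]
50 [-1.45 -3.97]
time: 11.95
position: [0.5389, 0.1404, 0.2888]
eef_rot: [-179.8, 0.0, 91.7]
contact_force: [-9.8, 0.2, 9.5]
gripper_width: 0.0159
gripper_force: 58.5
```

```bash
python3 -m jog '[{"dx":-0.15,"dy":0,"dz":-0.16,"roll":0},{"dx":-0.29,"dy":0,"dz":-0.32,"roll":0},{"dx":-0.43,"dy":-0.01,"dz":-0.5,"roll":0},{"dx":-0.56,"dy":-0.01,"dz":-0.67,"roll":0},{"dx":-0.68,"dy":-0.01,"dz":-0.85,"roll":0},{"dx":-0.79,"dy":-0.02,"dz":-1.04,"roll":0},{"dx":-0.79,"dy":-0.02,"dz":-1.04,"roll":0}]'
```

```text
time: 12.65
position: [0.5164, 0.1397, 0.2578]
eef_rot: [-180.0, 0.0, 91.7]
contact_force: [-8.4, -3.0, 12.6]
gripper_width: 0.0164
gripper_force: 61.3
```

```bash
python3 -m jog '[{"dx":-0.11,"dy":0,"dz":-0.19,"roll":0},{"dx":-0.21,"dy":0,"dz":-0.38,"roll":0},{"dx":-0.3,"dy":0,"dz":-0.58,"roll":0},{"dx":-0.37,"dy":-0.01,"dz":-0.79,"roll":0},{"dx":-0.44,"dy":-0.01,"dz":-0.99,"roll":0},{"dx":-0.5,"dy":-0.01,"dz":-1.2,"roll":0},{"dx":-0.56,"dy":-0.02,"dz":-1.41,"roll":0},{"dx":-0.6,"dy":-0.02,"dz":-1.63,"roll":0}]'
python3 -m jog '[{"dx":-0.03,"dy":0,"dz":-0.21,"roll":0},{"dx":-0.06,"dy":0,"dz":-0.43,"roll":0},{"dx":-0.07,"dy":0,"dz":-0.65,"roll":0},{"dx":-0.07,"dy":0,"dz":-0.87,"roll":0},{"dx":-0.07,"dy":0,"dz":-1.09,"roll":0},{"dx":-0.06,"dy":0,"dz":-1.3,"roll":0},{"dx":-0.06,"dy":0,"dz":-1.33,"roll":0},{"dx":-0.06,"dy":0,"dz":-1.33,"roll":0}]'
python3 - <<'E'
from h import *
c=snap('scene','s3.png')
cv2.imwrite('pics/s3c.png',cv2.resize(c['frame'][60:360,220:440],(400,545)))
E
```

```text
time: 13.45
position: [0.4985, 0.1391, 0.209]
eef_rot: [-180.0, 0.0, 91.7]
contact_force: [-10.2, -2.1, 14.8]
gripper_width: 0.0167
gripper_force: 66.0
time: 14.25
position: [0.4955, 0.139, 0.1682]
eef_rot: [-179.8, 0.0, 91.7]
contact_force: [-11.3, -2.2, 8.9]
gripper_width: 0.0161
gripper_force: 69.4
```

View pics/s3c.png

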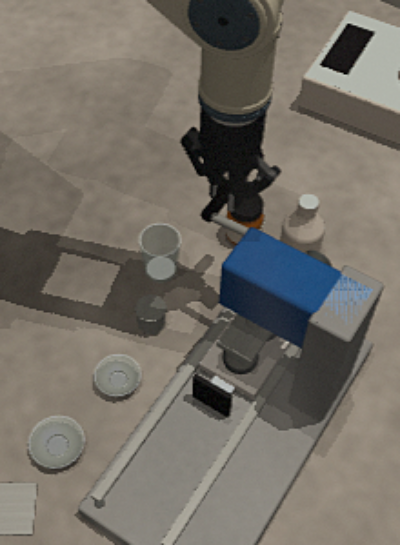

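The lever is near level, with its rod at about crop px (230,222). I'll push a little further to feel the bottom stop.

```bash
python3 -m jog '[{"dx":0,"dy":0,"dz":-0.06,"roll":0},{"dx":0,"dy":0,"dz":-0.12,"roll":0},{"dx":0,"dy":0,"dz":-0.12,"roll":0},{"dx":0,"dy":0,"dz":-0.12,"roll":0}]'
```

```text
time: 14.7
position: [0.4957, 0.1391, 0.165]
eef_rot: [-179.8, 0.0, 91.7]
contact_force: [-11.8, -1.9, 11.9]
gripper_width: 0.0162
gripper_force: 69.5
```

```bash
python3 -m jog '[{"dx":0,"dy":0,"dz":-0.06,"roll":0},{"dx":0,"dy":0,"dz":-0.12,"roll":0},{"dx":0,"dy":0,"dz":-0.12,"roll":0},{"dx":0,"dy":0,"dz":-0.12,"roll":0}]'; python3 -m jog '[{"dx":0,"dy":0,"dz":-0.06,"roll":0},{"dx":0,"dy":0,"dz":-0.1,"roll":0},{"dx":0,"dy":0,"dz":-0.1,"roll":0},{"dx":0,"dy":0,"dz":-0.1,"roll":0}]'
```

```text
time: 15.1
position: [0.4959, 0.1391, 0.1621]
eef_rot: [-179.8, 0.0, 91.7]
contact_force: [-12.7, -3.7, 19.8]
gripper_width: 0.0162
gripper_force: 71.2
time: 15.5
position: [0.496, 0.1391, 0.1608]
eef_rot: [-179.9, 0.0, 91.7]
contact_force: [-19.5, -4.8, 38.6]
gripper_width: 0.016
gripper_force: 73.2
```

```bash
python3 -m jog '[{"dx":0,"dy":0,"dz":0.12,"roll":0},{"dx":0,"dy":0,"dz":0.24,"roll":0},{"dx":0,"dy":0,"dz":0.37,"roll":0},{"dx":-0.01,"dy":0,"dz":0.55,"roll":0},{"dx":-0.01,"dy":0,"dz":0.75,"roll":0},{"dx":-0.01,"dy":0,"dz":0.95,"roll":0},{"dx":0,"dy":0,"dz":1.2,"roll":0},{"dx":0.06,"dy":0,"dz":1.65,"roll":0}]'; python3 -m jog '[{"dx":0.04,"dy":0.01,"dz":0.22,"roll":0},{"dx":0.1,"dy":0.01,"dz":0.43,"roll":0},{"dx":0.16,"dy":0.01,"dz":0.64,"roll":0},{"dx":0.23,"dy":0.01,"dz":0.84,"roll":0},{"dx":0.3,"dy":0.01,"dz":1.05,"roll":0},{"dx":0.39,"dy":0.02,"dz":1.25,"roll":0},{"dx":0.49,"dy":0.02,"dz":1.44,"roll":0},{"dx":0.6,"dy":0.02,"dz":1.63,"roll":0}]'
```

```text
time: 16.3
position: [0.498, 0.1391, 0.2071]
eef_rot: [-179.9, 0.0, 91.7]
contact_force: [-1.8, -0.2, -0.9]
gripper_width: 0.0162
gripper_force: 65.5
time: 17.1
position: [0.5156, 0.1397, 0.2562]
eef_rot: [-179.8, 0.0, 91.7]
contact_force: [-9.5, -1.9, 3.7]
gripper_width: 0.0161
gripper_force: 61.4
```

```bash
python3 -m jog '[{"dx":0.11,"dy":0,"dz":0.19,"roll":0},{"dx":0.23,"dy":0.01,"dz":0.37,"roll":0},{"dx":0.36,"dy":0.01,"dz":0.54,"roll":0},{"dx":0.5,"dy":0.01,"dz":0.72,"roll":0},{"dx":0.64,"dy":0.02,"dz":0.88,"roll":0},{"dx":0.72,"dy":0.02,"dz":0.96,"roll":0},{"dx":0.79,"dy":0.02,"dz":1.04,"roll":0},{"dx":0.79,"dy":0.02,"dz":1.04,"roll":0}]'
```

```text
time: 17.9
position: [0.5384, 0.1404, 0.288]
eef_rot: [-179.7, 0.0, 91.7]
contact_force: [-15.5, -1.5, 9.6]
gripper_width: 0.0163
gripper_force: 59.3
```

```bash
python3 -m jog '[{"dx":0.03,"dy":0,"dz":0.03,"roll":0},{"dx":0.06,"dy":0,"dz":0.06,"roll":0},{"dx":0.06,"dy":0,"dz":0.06,"roll":0}]'
```

```text
time: 18.2
position: [0.5393, 0.1404, 0.2892]
eef_rot: [-179.6, 0.0, 91.7]
contact_force: [-17.8, -1.0, 9.1]
gripper_width: 0.0164
gripper_force: 58.9
```

```bash
python3 -m jog '[{"dx":0,"dy":0,"dz":0,"roll":0},{"dx":0,"dy":0,"dz":0,"roll":0},{"dx":0,"dy":0,"dz":0,"roll":0},{"dx":0,"dy":0,"dz":0,"roll":0},{"dx":0,"dy":0,"dz":0,"roll":0}]' 0.1
python3 -m jog '[{"dx":0,"dy":0,"dz":0.7,"roll":0},{"dx":0,"dy":0,"dz":1.7,"roll":0},{"dx":0,"dy":0,"dz":2.7,"roll":0},{"dx":0,"dy":0,"dz":3.7,"roll":0},{"dx":0,"dy":0,"dz":4,"roll":0},{"dx":0,"dy":0,"dz":4,"roll":0},{"dx":0,"dy":0,"dz":4,"roll":0}]'
python3 - <<'E'
from h import *
c=snap('scene','s4.png')
cv2.imwrite('pics/s4c.png',cv2.resize(c['frame'][60:360,220:440],(400,545)))
E
```

```text
time: 18.7
position: [0.5429, 0.1405, 0.289]
eef_rot: [180.0, -0.0, 91.7]
contact_force: [0.1, -0.4, -0.4]
gripper_width: 0.0471
gripper_force: 0.0
time: 19.4
position: [0.5422, 0.1404, 0.4075]
eef_rot: [-179.9, 0.0, 91.7]
contact_force: [0.2, -0.4, -0.8]
gripper_width: 0.0469
gripper_force: 0.0
```

View pics/s4c.png

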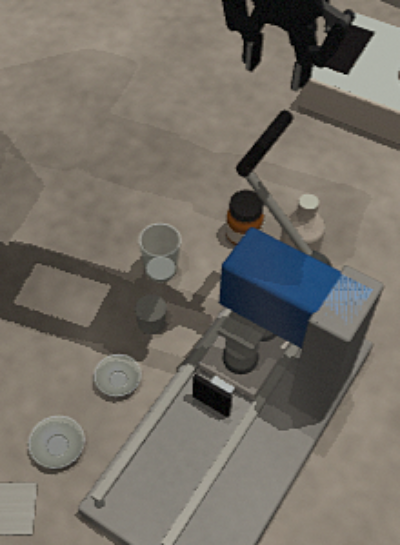

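The lever grip is back at crop px (265,142), as it was at the start. The carriage tab is unchanged at (212,393), the bystanders haven't moved and the gripper is clear.

```bash
python3 -c "from bench import arm; print(arm.hand_in())"
```

```text
the job is handed in; nothing more can be done
None
```

I handed the job in at about 19 s of robot time: both lids pressed home, carriage pushed to its end stop, lever pulled to its bottom stop, held, eased back to rest and let go, with the gripper clear and no visible change to the bystanders; the hand-in gave no verdict.

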